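Shut the rotary cutter's box

TASK

The rotary cutter has been put away: shut the lid of the wooden box it lies in by pushing the open lid past upright, so that it swings shut by its own weight. Do not follow it down or press on it once it is falling, and leave the lid of the other box, the one full of thread spools, standing open.

Things in the scene. Friction and masses are not known exactly. Their poses are not given: they have to be found in the camera images.
- cutter_box: the box with the yellow-handled rotary cutter lying in it: open-topped light-wood box 160 (x) x 220 (y) x 90 mm high, 6 mm walls, fixed; origin at the centre of its underside, on a 3 mm mat; x points from the hinge side (nearest the robot) to its front, z up, yaw within 0.8 rad. Left or right of the table's middle.
- cutter_lid (a joint): lid angle, rad: 0 shut, 1.57 upright, 1.92 open at the start, leaning on its stop towards the robot. Hinge line along the box's y at box x -80, z 90 mm. Lid 160 mm from hinge to free edge, 220 wide, 8 thick (outwards), 0.3 kg, a 50 mm wide tab 6 mm beyond the edge's middle. Free hinge: below about 1.5 it falls shut by itself; pushing it takes 1 N near the edge.
- thread_box: the other box, with twelve thread spools standing in it, same make and lid, on the other side: open-topped light-wood box 160 (x) x 220 (y) x 90 mm high, 6 mm walls, fixed; origin at the centre of its underside, on a 3 mm mat; x points from the hinge side (nearest the robot) to its front, z up, yaw within 0.8 rad. 
- thread_lid (a joint): the same for the lid of the thread box, which stands open at 1.92 as well and must stay open.

How it is judged (in metres and radians):
At the end, for the whole second after the job is handed in: The lid of the cutter's box is shut (within 0.08 rad) and at rest; the lid of the thread box still stands open (above 1.7 rad) (value of joint cutter_lid below 0.08 rad and velocity of joint cutter_lid between -0.1 and 0.1 rad/s and value of joint thread_lid above 1.7 rad); the robot touches nothing.
It fails at once if the robot follows the lid down or presses on it: it touches the cutter's box or its lid while the lid is below 0.6 rad (35 degrees from shut) (value of joint cutter_lid below 0.6 rad and contact force between any of the fingers, the arm and cutter_box above 0.5 N).
It fails at once if the thread box's lid is pushed up past upright (below 1.5 rad) (value of joint thread_lid below 1.5 rad).
It also fails if it takes over 29 s, if anything falls off the work surface, if the arm or the gripper's body presses on something with over 40 N, if the wrist force passes 120 N, or if a joint passes its speed limit or range.

ROBOT

A 6-joint arm with a two-finger parallel gripper is mounted at the origin on the work surface. World frame = base frame: x ahead of the robot, y to its left, z up, the work surface at z = 0. Lengths are in m, angles in degrees, forces in N, time in s.
With the tool pointing down it reaches from about 0.225 to 0.725 m from the base axis. Payload 3.1 kg.
Tool frame: the origin (TCP) lies on the mounting face of the last link; the fingertips stand 173 mm ahead of it and the grasp point (between the pads) lies 155 mm ahead of it; z points along the fingers, y is the line along which they close (so a half turn about z gives the same grasp; the last joint's range is limited). The gripper opens to 85 mm and grips with 20 to 120 N. Pads are 22 mm wide; open, the fingers measure 114 mm over their backs; the gripper's body (76 mm by 85 mm) begins 54 mm behind the grasp point. The pads swing forward as they close: fully open they stand 13 mm farther back than shut.
Start: joints at [-82.38, 2.75, 5.684, 92.934, 0, 82.678], TCP at [0.135, -0.507, 0.405] pointing down, gripper open.
Joint ranges: [-166.93, 166.93], [-56.73, 111.36], [-69.38, 81.34], [-121.58, 131.49], [-85.45, 84.26], [-180, 180]. Speed limits (degrees/s): [159.86, 159.86, 180, 180, 180, 180].

INTERFACE

Orientations are given as a 3x3 rotation matrix whose columns are the frame's x, y, z axes.
In Python, from bench import get_obs, camera, job gives the robot as it stands.
- The arm moves only by the shell command python3 -m inch 'ROWS' [FORCE]. ROWS is JSON, a list of rows, each an object with "rotation": the turn, a rotation vector about the tool's x, y, z in rad, a list of three; "offset": the shift along the tool's x, y, z in units of 30 mm (1.0 is 30 mm), a list of three; "claw": the opening, from -1 (shut) to 1 (fully open), so that 0 is half open. A call has 1 to 10 rows; each row shifts and turns the commanded pose from where the row before left it, along the tool's axes as they then stand; what a row does not reach is not made up. A row lasts 1/8 s, in which the tool goes at most 62.5 mm and 10.7 degrees, less where a joint would pass 70% of its speed; a pose out of reach is approached as far as the arm can. A call is refused whole if a number of a shift passes 1 or a number of a turn 0.188, either way. A call with a gripper value outside its range is refused whole. The fingers move at their own pace and stop on an object; FORCE is the grip in N (left out, the last holds). Time passes only in rows, so rows that do not move let the fingers close. It gives the time, the measured TCP pose, the force, the opening and the grip force at its end, in the units of the state.
- get_obs(): the state, without advancing time (a new reading comes with each control period).
- camera(name): name is "side" or "top" or "wrist"; returns a dict with "pixels" (420x560x3 uint8, red, green, blue), "mtx" (3x3 intrinsics, pixels), "rvec" (rotation vector, rad) and "tvec" (3), from world to camera coordinates, as OpenCV has them. Camera axes: x right, y down, z forward; pixel columns grow to the right and rows downward; lengths in m; the calibration is good to about 2 mm. A picture is of the moment at which its call begins. There is no depth.
- job.hand_in(): hands the job in; it is judged then, once.
The state is a dict: "time_s": time; "joints": joint angles; "dq": joint speeds; "joint_torque": joint torques, N m; "tool_pos": TCP position; "orientation": TCP orientation; "ft_force": force on the tool from outside, world axes, zero at the start; "torque": the same for the moment, N m; "gripper_width": finger opening in m; "grip_force": force on a finger pad.
Only numpy, scipy, OpenCV 4.12 (cv2) and the standard library are available. Lean on these libraries where they do the work, as an engineer would, in place of code of your own. Each camera call takes 0.05 s, during which the arm holds its last target. There are 200 camera calls.

## Working session

There is one attempt and no reset: what is moved stays moved. The work goes in short steps, Python scripts to look and compute and a shell command to move; the robot and the scene stay as the last step left them, time stands still between calls to the robot, and variables do not carry over. Pictures are saved under pics/ and viewed, at most 10 in all, crops included, and the job is handed in when it is done.

```bash
mkdir -p pics; cat > h.py <<'E'
import numpy as np,cv2
from bench import get_obs,camera,job
def snap(n,f):
    c=camera(n);cv2.imwrite('pics/'+f,c['pixels'][:,:,::-1]);np.save('pics/'+f+'.npy',{k:c[k] for k in c},allow_pickle=True);return c
def ray(c,uv,z):
    R=cv2.Rodrigues(np.array(c['rvec'],float))[0];t=np.array(c['tvec'],float).ravel()
    o=-R.T@t;d=R.T@np.linalg.inv(c['mtx'])@np.array([uv[0],uv[1],1.]);return o+d*(z-o[2])/d[2]
def proj(c,P):
    return cv2.projectPoints(np.array(P,float).reshape(-1,3),np.array(c['rvec'],float),np.array(c['tvec'],float),np.array(c['mtx'],float),None)[0].reshape(-1,2)
E
python3 - <<'E'
from h import *
for n in('top','side'):
    c=snap(n,n+'1.png');R=cv2.Rodrigues(np.array(c['rvec'],float))[0];print(n,-R.T@np.array(c['tvec']).ravel(),R[2])
E
```

```text
top [ 0.3042449  -0.01215932  1.24909861] [ 0.21636823 -0.02089961 -0.97608811]
side [ 0.25106999 -0.61019277  0.68771159] [ 0.34194827  0.66057464 -0.66836556]
```

View pics/top1.png

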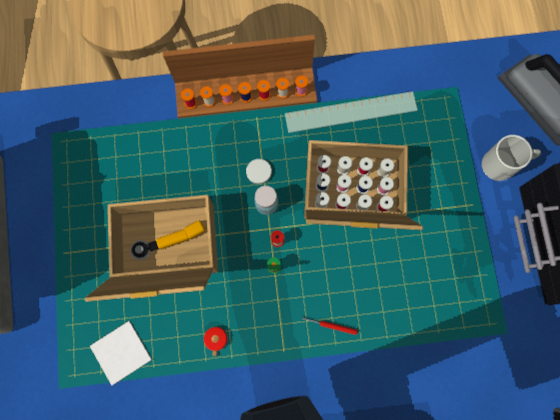

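View pics/side1.png

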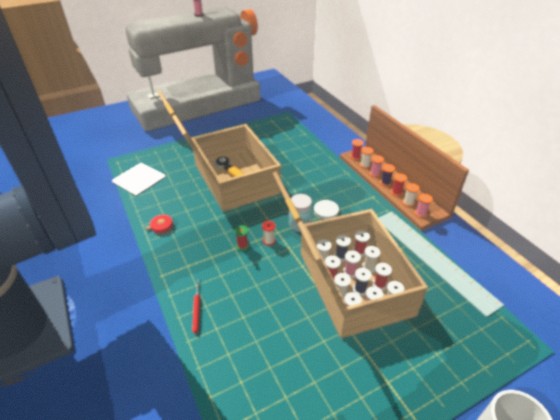

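The top view shows the cutter box at left (rim from about (109,206) to (213,270)), with its lid leaning towards the robot. The thread box is at right (307,143)–(408,225). Next I'll enlarge the cutter box to read its corners.

```bash
python3 - <<'E'
from h import *
a=cv2.imread('pics/top1.png')[185:310,75:235];cv2.imwrite('pics/crop1.png',cv2.resize(a,None,fx=4.5,fy=4.5,interpolation=cv2.INTER_CUBIC))
c=np.load('pics/top1.png.npy',allow_pickle=True).item()
P=[ray(c,p,.093) for p in [(109,206),(209,196),(110,277),(215,268)]]
print(np.round(P,3))
for i,j in[(0,1),(0,2),(1,3),(2,3)]:print(np.linalg.norm(P[i]-P[j]))
E
```

```text
[[0.633 0.339 0.093]
 [0.629 0.12  0.093]
 [0.477 0.344 0.093]
 [0.47  0.121 0.093]]
0.21903502543257675
0.15568707792573575
0.15937307569994932
0.22326701138544072
```

View pics/crop1.png

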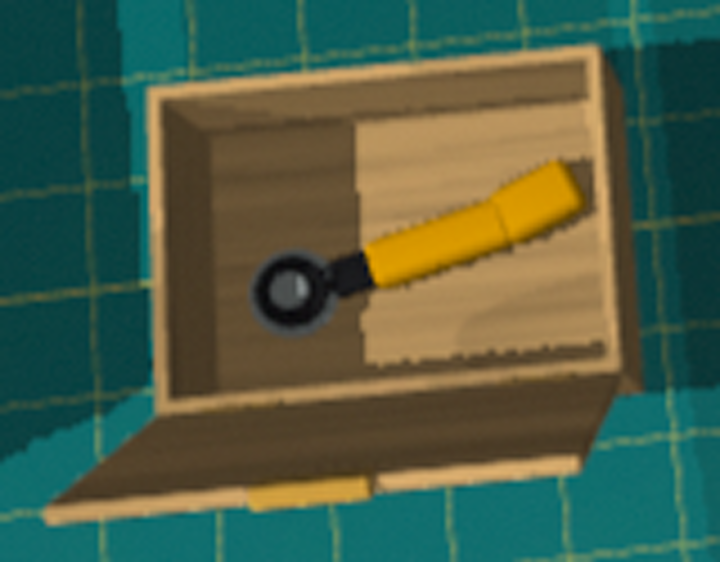

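```bash
python3 - <<'E'
from h import *
c=np.load('pics/top1.png.npy',allow_pickle=True).item();s=np.load('pics/side1.png.npy',allow_pickle=True).item()
f=lambda u,v:(u/4.5+75,v/4.5+185)
FL,FR,BL,BR=[ray(c,f(*p),.093) for p in[(148,88),(600,46),(160,413),(620,370)]]
print([round(np.linalg.norm(v),4) for v in(FL-FR,BL-BR,FL-BL,FR-BR)])
y=(FL-FR+BL-BR)[:2];y/=np.linalg.norm(y);x=np.array([y[1],-y[0]])
o=((FL+FR+BL+BR)/4)[:2];print('o',o,'yaw',np.degrees(np.arctan2(x[1],x[0])))
W=lambda a,b,z:np.r_[o+a*x+b*y,z+.003]
q=1.92;r=.16
print('edge mid',W(-.08+r*np.cos(q),0,.09+r*np.sin(q)),'tab ray',ray(c,f(310,492),.243))
print('edge ends',W(-.1347,.11,.24),W(-.1347,-.11,.24))
for p in[(-.08,.11,.09),(-.1347,-.11,.24),(-.1347,.11,.24)]:print('side px',proj(s,W(*p)))
ob=get_obs();print(np.round(ob['tool_pos'],3),np.round(ob['orientation'],3),ob['time_s'],ob['gripper_width'])
for k in range(4):
    p=W(-.2+.05*k*1.0,0,.21);print(k,p)
E
```

```text
[np.float64(0.22), np.float64(0.2175), np.float64(0.1588), np.float64(0.1591)]
o [0.55406281 0.23290294] yaw -1.3721092755208446
edge mid [0.41935751 0.23612945 0.24334328] tab ray [0.4153478  0.23790055 0.243     ]
edge ends [0.42203545 0.34609686 0.243     ] [0.41676743 0.12615994 0.243     ]
side px [[190.52844496 139.24037908]]
side px [[185.60156291 134.42830146]]
side px [[159.03076229  90.90632574]]
[ 0.135 -0.507  0.404] [[ 0.966  0.258 -0.   ]
 [ 0.258 -0.966  0.002]
 [ 0.    -0.002 -1.   ]] 0.1 0.08546460794013515
0 [0.35412016 0.23769204 0.213     ]
1 [0.40410582 0.23649477 0.213     ]
2 [0.45409149 0.23529749 0.213     ]
3 [0.50407715 0.23410021 0.213     ]
```

The top-view corners give 220 x 159 mm, and the lid edge agrees in both views. First I'll turn the tool to line up with the world axes (tool x = +Y, tool y = +X), lift it and shut the claw.

```bash
python3 -m inch '[{"rotation":[0,0,-0.187],"offset":[0,0,-1],"claw":-1},{"rotation":[0,0,-0.187],"offset":[0,0,-1],"claw":-1},{"rotation":[0,0,-0.187],"offset":[0,0,0],"claw":-1},{"rotation":[0,0,-0.187],"offset":[0,0,0],"claw":-1},{"rotation":[0,0,-0.187],"offset":[0,0,0],"claw":-1},{"rotation":[0,0,-0.187],"offset":[0,0,0],"claw":-1},{"rotation":[0,0,-0.187],"offset":[0,0,0],"claw":-1},{"rotation":[0,0,0],"offset":[0,0,0],"claw":-1}]'; python3 -c "
from h import *;o=get_obs();print(np.round(o['tool_pos'],3),np.round(o['orientation'],3),np.round(o['joints'],1))"
```

```text
time_s: 1.1
tool_pos: [0.1354, -0.5072, 0.4641]
orientation: [[0.003, 1.0, -0.0], [1.0, -0.003, 0.001], [0.001, -0.0, -1.0]]
ft_force: [0.5, 0.2, -0.2]
gripper_width: 0.0006
grip_force: 0.0
[ 0.135 -0.507  0.464] [[ 0.003  1.    -0.   ]
 [ 1.    -0.003  0.001]
 [ 0.001 -0.    -1.   ]] [-82.4   4.2  14.   99.9   0.    7.8]
```

```bash
R='{"rotation":[0,0,0],"offset":[1,0.28,0],"claw":-1}'; python3 -m inch '[{"rotation":[0,0,0],"offset":[1,0.28,0],"claw":-1},{"rotation":[0,0,0],"offset":[1,0.28,0],"claw":-1},{"rotation":[0,0,0],"offset":[1,0.28,0],"claw":-1},{"rotation":[0,0,0],"offset":[1,0.28,0],"claw":-1},{"rotation":[0,0,0],"offset":[1,0.28,0],"claw":-1},{"rotation":[0,0,0],"offset":[1,0.28,0],"claw":-1},{"rotation":[0,0,0],"offset":[1,0.28,0],"claw":-1},{"rotation":[0,0,0],"offset":[1,0.28,0],"claw":-1},{"rotation":[0,0,0],"offset":[1,0.28,0],"claw":-1},{"rotation":[0,0,0],"offset":[1,0.28,0],"claw":-1}]'
python3 -m inch '[{"rotation":[0,0,0],"offset":[1,0.28,0],"claw":-1},{"rotation":[0,0,0],"offset":[1,0.28,0],"claw":-1},{"rotation":[0,0,0],"offset":[1,0.28,0],"claw":-1},{"rotation":[0,0,0],"offset":[1,0.28,0],"claw":-1},{"rotation":[0,0,0],"offset":[1,0.28,0],"claw":-1},{"rotation":[0,0,0],"offset":[1,0.28,0],"claw":-1},{"rotation":[0,0,0],"offset":[1,0.28,0],"claw":-1},{"rotation":[0,0,0],"offset":[1,0.28,0],"claw":-1},{"rotation":[0,0,0],"offset":[1,0.28,0],"claw":-1},{"rotation":[0,0,0],"offset":[0,0,0],"claw":-1}]'
```

```text
time_s: 2.35
tool_pos: [0.2197, -0.2063, 0.4646]
orientation: [[0.005, 1.0, 0.0], [1.0, -0.005, 0.0], [0.0, 0.0, -1.0]]
ft_force: [0.4, 0.8, -0.4]
gripper_width: -0.0003
grip_force: 0.0
time_s: 3.6
tool_pos: [0.2955, 0.0639, 0.4644]
orientation: [[-0.001, 1.0, -0.001], [1.0, 0.001, 0.0], [0.0, -0.001, -1.0]]
ft_force: [-0.9, -0.4, -0.5]
gripper_width: 0.0003
grip_force: 0.0
```

```bash
python3 -m inch '[{"rotation":[0,0,0],"offset":[0.96,0.25,0],"claw":-1},{"rotation":[0,0,0],"offset":[0.96,0.25,0],"claw":-1},{"rotation":[0,0,0],"offset":[0.96,0.25,0],"claw":-1},{"rotation":[0,0,0],"offset":[0.96,0.25,0],"claw":-1},{"rotation":[0,0,0],"offset":[0.96,0.25,0],"claw":-1},{"rotation":[0,0,0],"offset":[0.96,0.25,0],"claw":-1},{"rotation":[0,0,0],"offset":[0,0,0.9],"claw":-1},{"rotation":[0,0,0],"offset":[0,0,0.9],"claw":-1},{"rotation":[0,0,0],"offset":[0,0,0.9],"claw":-1},{"rotation":[0,0,0],"offset":[0,0,0],"claw":-1}]'; python3 -c "
from h import *;snap('side','side2.png')"
```

```text
time_s: 4.85
tool_pos: [0.3402, 0.2341, 0.3813]
orientation: [[0.004, 1.0, -0.005], [1.0, -0.004, -0.003], [-0.003, -0.005, -1.0]]
ft_force: [-0.6, 0.1, 0.3]
gripper_width: 0.0003
grip_force: 0.0
```

View pics/side2.png

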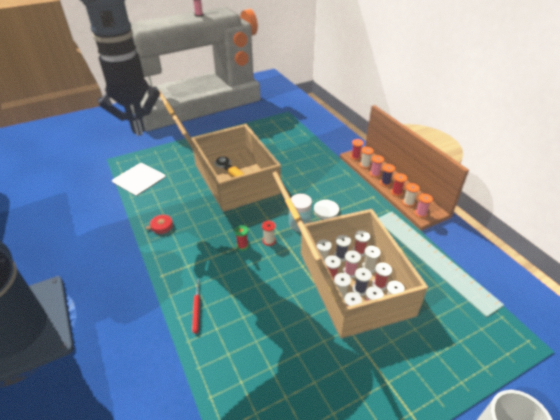

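The claw is behind the lid: fingertips at (138,130), lid edge at (165,95). I'll turn it 90° so that the finger knuckles don't overhang the lid edge (push then = -tool x).

```bash
python3 -m inch '[{"rotation":[0,0,-0.187],"offset":[0,0,0],"claw":-1},{"rotation":[0,0,-0.187],"offset":[0,0,0],"claw":-1},{"rotation":[0,0,-0.187],"offset":[0,0,0],"claw":-1},{"rotation":[0,0,-0.187],"offset":[0,0,0],"claw":-1},{"rotation":[0,0,-0.187],"offset":[0,0,0],"claw":-1},{"rotation":[0,0,-0.187],"offset":[0,0,0],"claw":-1},{"rotation":[0,0,-0.187],"offset":[0,0,0],"claw":-1},{"rotation":[0,0,-0.187],"offset":[0,0,0],"claw":-1},{"rotation":[0,0,-0.075],"offset":[0,0,0],"claw":-1},{"rotation":[0,0,0],"offset":[0,0,0],"claw":-1}]'
python3 -m inch '[{"rotation":[0,0,0],"offset":[-0.6,0,0],"claw":-1},{"rotation":[0,0,0],"offset":[-0.6,0,0],"claw":-1},{"rotation":[0,0,0],"offset":[-0.6,0,0],"claw":-1},{"rotation":[0,0,0],"offset":[-0.6,0,0],"claw":-1},{"rotation":[0,0,0],"offset":[-0.6,0,0],"claw":-1},{"rotation":[0,0,0],"offset":[-0.6,0,0],"claw":-1}]'
```

```text
time_s: 6.15
tool_pos: [0.3412, 0.2352, 0.3855]
orientation: [[-1.0, 0.003, 0.003], [0.003, 1.0, 0.001], [-0.003, 0.001, -1.0]]
ft_force: [0.0, -1.3, 0.8]
gripper_width: -0.0002
grip_force: 0.0
time_s: 6.9
tool_pos: [0.4504, 0.2346, 0.3931]
orientation: [[-1.0, 0.004, 0.015], [0.004, 1.0, 0.002], [-0.015, 0.002, -1.0]]
ft_force: [-1.9, -3.9, 24.3]
gripper_width: 0.0002
grip_force: 0.0
```

```bash
python3 - <<'E'
from h import *
c=snap('side','side3.png');o=get_obs();print(o['ft_force'],o['tool_pos'])
a=cv2.imread('pics/side3.png')[0:230,70:330];cv2.imwrite('pics/crop3.png',cv2.resize(a,None,fx=2.6,fy=2.6,interpolation=cv2.INTER_CUBIC))
E
```

```text
[ 1.28468256 -2.78274866 21.39393494] [0.45260899 0.23459206 0.39319249]
```

View pics/crop3.png

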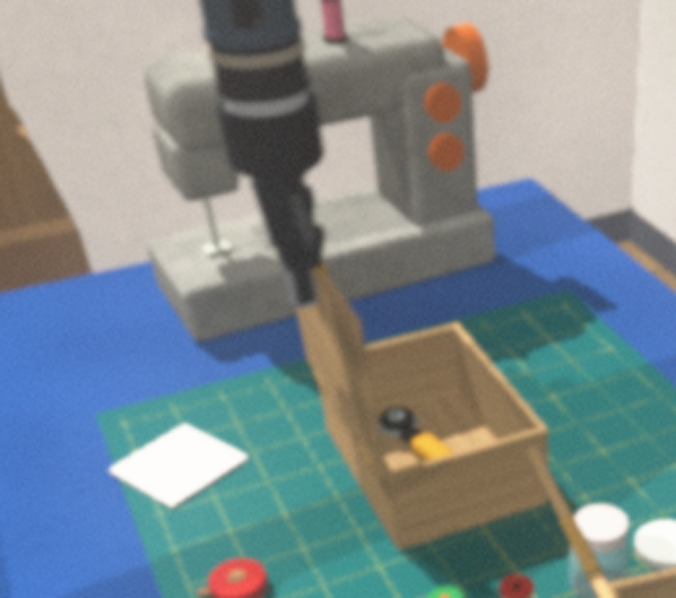

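The lid is nearly upright at crop (330,300), with its tab caught under the gripper's linkage, which explains the 21 N upward. I'll lift a little and recheck.

```bash
python3 -m inch '[{"rotation":[0,0,0],"offset":[0,0,-0.4],"claw":-1},{"rotation":[0,0,0],"offset":[0,0,-0.4],"claw":-1},{"rotation":[0,0,0],"offset":[0,0,0],"claw":-1}]'
```

```text
time_s: 7.32
tool_pos: [0.4488, 0.2354, 0.4086]
orientation: [[-1.0, 0.001, 0.001], [0.001, 1.0, 0.001], [-0.001, 0.001, -1.0]]
ft_force: [-0.4, -1.0, 0.3]
gripper_width: 0.0
grip_force: 0.1
```

```bash
python3 -m inch '[{"rotation":[0,0,0],"offset":[-0.45,0,0],"claw":-1},{"rotation":[0,0,0],"offset":[-0.45,0,0],"claw":-1},{"rotation":[0,0,0],"offset":[-0.45,0,0],"claw":-1},{"rotation":[0,0,0],"offset":[-0.45,0,0],"claw":-1},{"rotation":[0,0,0],"offset":[0.5,0,-1],"claw":-1},{"rotation":[0,0,0],"offset":[1,0,-1],"claw":-1},{"rotation":[0,0,0],"offset":[1,0,-1],"claw":-1},{"rotation":[0,0,0],"offset":[1,0,0],"claw":-1},{"rotation":[0,0,0],"offset":[0,0,0],"claw":-1},{"rotation":[0,0,0],"offset":[0,0,0],"claw":-1}]'; python3 -c "
from h import *;snap('side','side4.png')"
```

```text
time_s: 8.57
tool_pos: [0.3984, 0.2354, 0.4974]
orientation: [[-1.0, 0.001, 0.0], [0.001, 1.0, -0.0], [-0.0, -0.0, -1.0]]
ft_force: [-0.1, -0.9, 0.3]
gripper_width: 0.0001
grip_force: 0.0
```

View pics/side4.png

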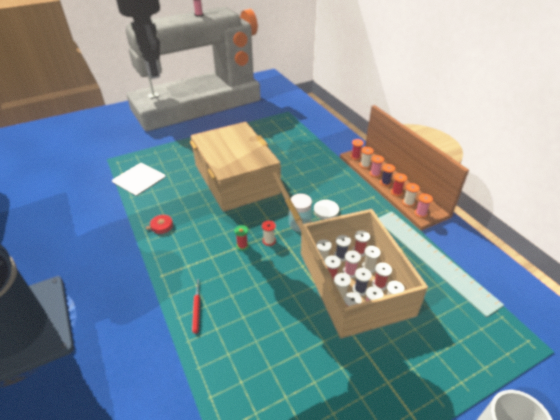

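The cutter lid lies shut at (193–278,125–175) and the thread lid still stands open at (298,215). The arm is clear of both. I'll let it settle briefly and hand in.

```bash
python3 -m inch '[{"rotation":[0,0,0],"offset":[0,0,0],"claw":-1},{"rotation":[0,0,0],"offset":[0,0,0],"claw":-1},{"rotation":[0,0,0],"offset":[0,0,0],"claw":-1},{"rotation":[0,0,0],"offset":[0,0,0],"claw":-1},{"rotation":[0,0,0],"offset":[0,0,0],"claw":-1},{"rotation":[0,0,0],"offset":[0,0,0],"claw":-1}]' >/dev/null; python3 -c "
from bench import job;print(job.hand_in())"
```

```text
the job is handed in; nothing more can be done
None
```

The cutter box's lid was pushed past upright and fell shut by itself, the thread box's lid still stands open, and the job is handed in with the arm clear; on the first push the lid's tab caught under the gripper (about 24 N at the wrist), which I cleared by lifting slightly.

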